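Load the leak tester, snap its lid shut and start the test

ROBOT

A 7-joint arm with a two-finger parallel gripper is mounted at the origin on the work surface. World frame = base frame: x ahead of the robot, y to its left, z up, the work surface at z = 0. Lengths are in m, angles in rad, forces in N, time in s.
With the tool pointing down it reaches from about 0.35 to 0.9 m from the base axis. Payload 8.1 kg.
Tool frame: the origin (TCP) lies at the very end of the fingers, on their centre line; the grasp point (between the pads) lies 19 mm behind it; z points along the fingers, y is the direction in which the jaws open and shut (so a half turn about z gives the same grasp; the last joint's range is limited). The gripper opens to 92 mm and grips with 3 to 60 N. Pads are 19 mm wide; open, the fingers measure 130 mm over their backs; the gripper's body (75 mm by 190 mm) begins 47 mm behind the grasp point.
Start: joints at [-1.338, 0.434, 0.025, 1.573, -0.012, 1.134, -0.075], TCP at [0.206, 0.59, 0.227] pointing down, gripper open.
Joint ranges: [-2.62, 2.62], [-0.44, 2.09], [-1.27, 1.32], [0.08, 2.57], [-1.32, 4.46], [0.12, 2], [-2.74, 2.74]. Speed limits (rad/s): [2.22, 2.22, 3.01, 3.01, 3.14, 3.14, 3.14].

INTERFACE

Orientations are given as a rotation vector (axis times angle).
In Python, from cell import observe, get_image, sign_off gives the robot as it stands.
- The arm moves only by the tool arm_command, never from a script. Its argument "deltas" is a list of rows, each an object with "xyz": the shift along the tool's x, y, z in cm, a list of three; "turn": the turn about the tool's z in degrees; "jaw": the closure in counts, from 0 (fully open) to 255 (shut). A call has 1 to 5 rows; each row is the pose to reach, as a shift and turn from the pose measured when the call began, along the tool's axes at that moment; what a row does not reach only later rows make up. A row lasts 1/12 s, in which the tool goes at most 41.7 mm and 7.16 degrees, less where a joint would pass 70% of its speed; a pose out of reach is approached as far as the arm can. A call with a gripper value outside its range is refused whole. The fingers move at their own pace and stop on an object; "force" is the grip in N (left out, the last holds). Time passes only in rows, so rows that repeat a pose let the fingers close. It gives the time, the measured TCP pose, the force and the opening at its end, in the units of the state.
- observe(): the state, without advancing time (a new reading comes with each control period).
- get_image(name): name is "scene" or "top" or "wrist"; returns a dict with "frame" (400x640x3 uint8, red, green, blue), "depth" (400x640 float32, m along the optical axis (not along the pixel's ray), 0 where there is no reading), "camera_matrix" (3x3 intrinsics, pixels), "cam_to_world" (4x4, takes a point from camera to world coordinates). Camera axes: x right, y up, looking along -z (the intrinsics and any distortion apply to the point x, -y, -z); pixel columns grow to the right and rows downward; lengths in m; the calibration is good to about 2 mm. The wrist camera is an equidistant fisheye: a pixel r from the principal point sees the ray r / f radians off the axis. A picture is of the moment at which its call begins.
- sign_off(): hands the job in, once; it reports no verdict.
The state is a dict: "clock": time; "joints": joint angles; "dq": joint speeds; "joint_efforts": joint torques, N m; "position": TCP position; "ee_rot": TCP orientation; "force": force on the tool from outside, world axes, zero at the start; "ft_torque": the same for the moment, N m; "width": opening from 0.0 (shut) to 1.0 (fully open).
Only numpy, scipy, OpenCV 4.12 (cv2) and the standard library are available. Lean on these libraries where they do the work, as an engineer would, in place of code of your own. Each camera call takes 0.05 s, during which the arm holds its last target.

TASK

Lay the chrome valve body in the white cradle inside the leak tester, lowering it in rather than dropping it. Press the tester's blue-framed lid down until it snaps past its catch and is fully shut, then start the test: press the blue key, let it come up, and press the green key. Leave the brass valve bodies, the bottle and the screwdriver where they are.

Things in the scene. Friction and masses are not known exactly. Their poses are not given: they have to be found in the camera images.
- chrome: Chrome (bright steel) valve body, 220 g, lying down: round waist 24 mm thick, 52 mm long (grip here), between two hexagonal collars 16 mm long, 28 mm across flats, 32 across corners; 84 mm overall. Origin at its middle on its axis, 14 mm above what it lies on (at first a flat 6 mm mat); x along its length. One of a row of three about 90 mm apart, two of brass; its place varies.
- brass_a: Brass valve body, same shape and origin as the chrome one; not to be disturbed.
- brass_b: Second brass valve body; not to be disturbed.
- tester: Leak tester, fixed: open-topped grey chamber, outside 200 (x) by 170 (y) mm on a 210 by 180 mm foot, rim 75 mm above the bench, walls 6 mm, inner floor 21 mm above the bench. Origin at bench height under its middle; x points from the front (robot side, two gauges) to the hinge, z up. The lid is hinged along the far (+x) rim.
- nest (a point): Where the middle of the valve body must come: over the white cradle's middle, 47 mm above the bench, 15 mm in front of the tester's middle. It must lie along this x, either way round. Two white saddles 68 mm apart along x, each 14 mm long, carry its collars 33 mm above the bench, between cheeks 42 mm apart and 12 mm high. Between the saddles there is room for the fingers.
- lid (a joint): Angle of the lid, rad: 0 fully shut, 1.35 to 1.55 (nearly upright) at the start. A stiff hinge holds the lid wherever it is left. From about 0.07 down to 0.025 a sprung catch resists (about 10 N at the front edge); past that it snaps to 0 and is held. Left on the catch it stays ajar.
- lid_hinge (a point): On the hinge axis, in the middle of the far rim, 79 mm above the bench and 100 mm beyond the tester's middle. The lid turns about its y axis, the axes turning with the lid: at 0 the lid reaches 220 mm from here along -x, is 170 mm wide, and its outer face lies 8 mm above the axis (z).
- lid_pad (a point): Middle of the yellow press pad (30 by 80 mm) near the lid's free front edge, on the outer face: 198 mm from the hinge axis and 11 mm above the lid's hinge axis. z is the lid's outward normal; the point moves with the lid. Shut, it is 90 mm above the bench.
- key_blue_top (a point): Middle of the top of the blue round key: 32 mm in diameter, 7 mm travel, fully down at 5 N, top 51 mm above the bench when up. On a fixed grey station 64 mm square, 28 mm high. The blue and green stations stand to the right (-y) of the tester, one nearer the robot than the other; which is which varies.
- key_green_top (a point): The same for the green round key.
- key_blue (a joint): Travel of the blue key, m: 0 up, 0.007 fully down.
- key_green (a joint): Travel of the green key, m: 0 up, 0.007 fully down.
- flask: White bottle with blue cap, 56 mm in diameter, 110 mm high, origin under its middle; a bystander.
- driver: Screwdriver lying on the bench beyond the mat; a bystander.

How it is judged:
On the way, in this order (a step that is already met when the one before it is completed fails the run):
1. the chrome valve body is lowered into the cradle while still held in the gripper: over the cradle and within 8 mm of its resting height (x of chrome in the frame of nest between -0.012 and 0.012 m and y of chrome in the frame of nest between -0.009 and 0.009 m and angle between the x axis of chrome and the x axis of nest, either way round below 0.25 rad and z of chrome in the frame of nest below 0.008 m and contact force between the fingers and chrome above 1 N), for 0.1 s.
2. the lid is pressed past its catch and fully shut (lid angle under 0.015 rad), with the chrome valve body lying in the cradle (x of chrome in the frame of nest between -0.012 and 0.012 m and y of chrome in the frame of nest between -0.009 and 0.009 m and angle between the x axis of chrome and the x axis of nest, either way round below 0.25 rad and z of chrome in the frame of nest between -0.005 and 0.005 m and value of joint lid below 0.015 rad), for 0.2 s.
3. with the lid shut, the blue key is pressed (at least 4.5 mm down) while the green key is up (value of joint lid below 0.015 rad and value of joint key_blue above 0.0045 m and value of joint key_green below 0.002 m), for 0.05 s.
4. then the green key is pressed (at least 4.5 mm down) with the blue key up again and the lid still shut (value of joint lid below 0.015 rad and value of joint key_green above 0.0045 m and value of joint key_blue below 0.002 m), for 0.05 s.
At the end, for the whole second after the job is handed in: The chrome valve body lies at rest in the cradle (middle within 12 mm along, 9 mm across and 5 mm in height of the nest point, within 0.25 rad of its direction), the lid is fully shut past its catch (under 0.015 rad, not ajar), and both keys are up again (within 2 mm) (all of step 2 and value of joint each of key_blue, key_green below 0.002 m and linear speed of chrome below 0.02 m/s); the robot touches nothing.
It fails at once if a key is pressed (over 3.5 mm) while the lid is not shut (value of joint lid above 0.03 rad and value of joint any of key_blue, key_green above 0.0035 m).
It fails at once if a brass valve body is moved more than 30 mm (distance of brass_a from where it was at the start of the episode above 0.03 m).
It fails at once if the other brass valve body is moved more than 30 mm (distance of brass_b from where it was at the start of the episode above 0.03 m).
It fails at once if the screwdriver is moved more than 30 mm (distance of driver from where it was at the start of the episode above 0.03 m).
It fails at once if the bottle is moved more than 30 mm or tipped (distance of flask from where it was at the start of the episode above 0.03 m or angle between flask's own z axis and vertical above 0.3 rad).
It also fails if it takes over 61 s, if anything falls off the work surface, if the arm or the gripper's body presses on something with over 40 N, if the wrist force passes 120 N, or if a joint passes its speed limit or range.

## Working session

There is one attempt and no reset: what is moved stays moved. The work goes in short steps, Python scripts to look and compute and a tool call to move; the robot and the scene stay as the last step left them, time stands still between calls to the robot, and variables do not carry over. Pictures are saved under pics/ and viewed, and the job is handed in when it is done.

Besides the shell and the picture viewer there is one more tool, called after "Call:" as name(argument=value, ...) on one line, values as JSON. arm_command: Moves the arm, as the interface text tells. Its arguments: {"type":"object","properties":{"deltas":{"type":"array","items":{"type":"object","properties":{"xyz":{"type":"array","items":{"type":"number"}},"turn":{"type":"number"},"jaw":{"type":"number"}}}},"force":{"type":"number"}},"required":["deltas"]}

```bash
ls; mkdir -p pics
cat > h.py <<'E'
import numpy as np, cv2
from cell import observe, get_image, sign_off
def grab(n,tag):
    d=get_image(n); cv2.imwrite(f'pics/{tag}.png',d['frame'][:,:,::-1]); np.savez(f'pics/{tag}.npz',**d); return d
def load(tag): return dict(np.load(f'pics/{tag}.npz'))
def pts(d):
    K=d['camera_matrix'];T=d['cam_to_world'];h,w=d['depth'].shape
    u,v=np.meshgrid(np.arange(w),np.arange(h));z=d['depth']
    P=np.stack([(u-K[0,2])/K[0,0]*z,-(v-K[1,2])/K[1,1]*z,-z],-1)
    return P@T[:3,:3].T+T[:3,3]
E
python3 - <<'E'
from h import *
for n in ['scene','top','wrist']:
    d=grab(n,n+'0'); print(n,d['camera_matrix'].round(1).tolist(),d['cam_to_world'].round(3).tolist(),{k:v for k,v in d.items() if k not in('frame','depth','camera_matrix','cam_to_world')})
print(observe())
E
```

```text
pics
scene [[413.4, 0.0, 324.7], [0.0, 413.4, 212.8], [0.0, 0.0, 1.0]] [[0.662, -0.572, 0.485, 1.105], [0.75, 0.495, -0.44, -0.481], [0.012, 0.654, 0.756, 0.906], [0.0, 0.0, 0.0, 1.0]] {}
top [[384.1, 0.0, 318.0], [0.0, 384.1, 196.1], [0.0, 0.0, 1.0]] [[0.016, 0.983, -0.181, 0.41], [-1.0, 0.017, 0.002, -0.032], [0.005, 0.181, 0.984, 0.984], [0.0, 0.0, 0.0, 1.0]] {}
wrist [[309.7, 0.0, 325.3], [0.0, 309.7, 206.6], [0.0, 0.0, 1.0]] [[0.33, -0.907, -0.261, 0.135], [0.944, 0.316, 0.093, 0.615], [-0.002, -0.277, 0.961, 0.384], [0.0, 0.0, 0.0, 1.0]] {}
{'clock': 0.15, 'joints': array([-1.33758464,  0.43504793,  0.02500007,  1.57386686, -0.01156653,
        1.13399434, -0.07508594]), 'dq': array([ 0.00188369, -0.00124433,  0.00017364, -0.00160795, -0.00103732,
       -0.00046959,  0.00030186]), 'joint_efforts': array([ 2.12439445e-03, -6.68261719e+01,  9.86218527e-01, -3.14694750e+01,
       -6.04103808e-02,  3.93760263e-02,  1.16157544e-04]), 'position': array([0.20590459, 0.58971141, 0.22614309]), 'ee_rot': array([-5.25107269e-01, -3.09734742e+00,  1.84038173e-03]), 'force': array([ 0.03902411,  0.61707168, -0.61054985]), 'ft_torque': array([ 0.03650658, -0.05342982,  0.02229059]), 'width': 1.000603619992849}
```

View pics/scene0.png

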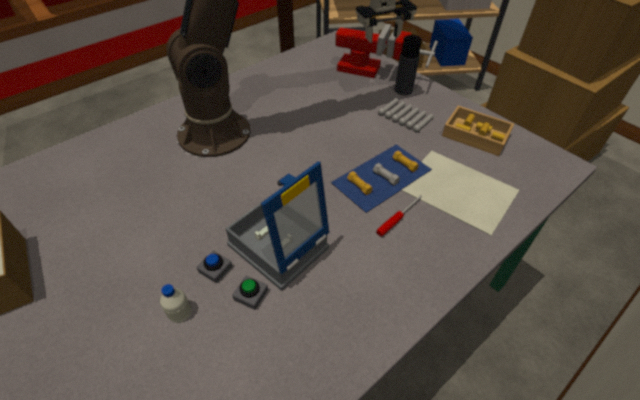

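View pics/top0.png

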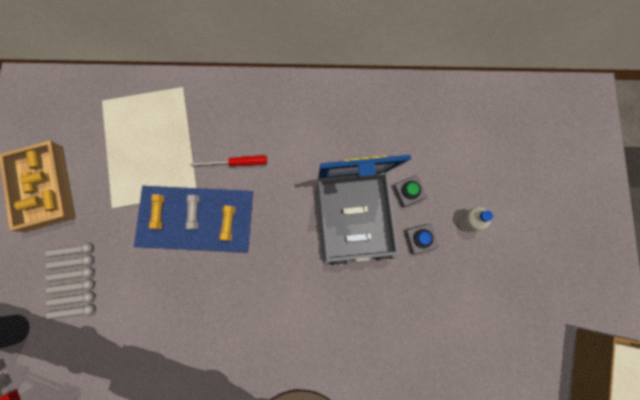

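View pics/wrist0.png

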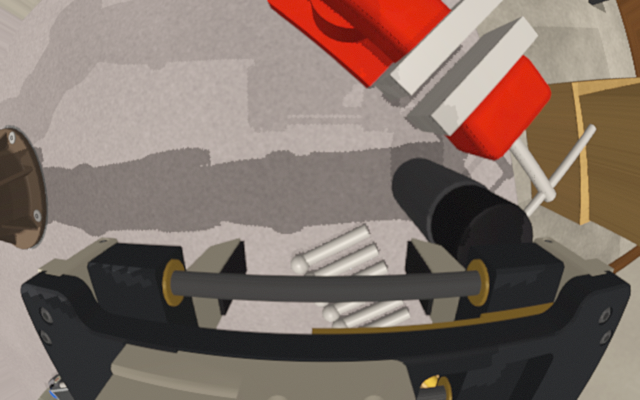

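The top view shows the chrome body in the middle of the blue mat at (192,212), with brass either side at (157,212) and (227,223). The saddles are at (355,211) and (358,238), the lid edge is near row 160, the green key is at (412,189) (far) and the blue key at (423,238) (near). The scene view agrees with this layout.

```bash
cat > m.py <<'E'
from h import *
d=load('top0');P=pts(d);hsv=cv2.cvtColor(d['frame'],cv2.COLOR_RGB2HSV)
def ray(u,v,z):
    K=d['camera_matrix'];T=d['cam_to_world']
    r=T[:3,:3]@np.array([(u-K[0,2])/K[0,0],-(v-K[1,2])/K[1,1],-1]);o=T[:3,3];return o+r*(z-o[2])/r[2]
def comp(name,m,roi,z):
    M=np.zeros(m.shape,np.uint8);x0,y0,x1,y1=roi;M[y0:y1,x0:x1]=m[y0:y1,x0:x1]
    n,l,s,c=cv2.connectedComponentsWithStats(M)
    for i in range(1,n):
        if s[i,4]<25: continue
        mm=l==i;cs,_=cv2.findContours(mm.astype(np.uint8),0,2)
        px=np.argwhere(mm)[:,::-1]
        W=np.array([ray(a,b,z) for a,b in px])[:,:2]
        r=cv2.minAreaRect(W.astype(np.float32)*1000)
        q=P[mm];q=q[d['depth'][mm]>0]
        ev,V=np.linalg.eigh(np.cov(W.T)); a=V[:,1]
        print(name,s[i].tolist(),'ctr',W.mean(0).round(4),'rect',np.round(r[0],1),np.round(r[1],1),'ang',round(np.degrees(np.arctan2(a[1],a[0])),1),'depth z',np.percentile(q[:,2],[5,50,95]).round(3) if len(q) else None,'med',np.median(q,0).round(3))
H,S,V=[hsv[...,i].astype(int) for i in range(3)]
comp('chrome',(S<70)&(V>100),(175,190,210,235),.03)
comp('brass',(H<30)&(S>100),(140,188,245,250),.03)
comp('nest',(S<60)&(V>170),(325,190,390,255),.035)
comp('blue',(H>95)&(H<130)&(S>150),(405,225,440,252),.051)
comp('green',(H>40)&(H<90)&(S>120),(398,175,430,205),.051)
comp('cap',(H>95)&(H<130)&(S>150),(470,200,500,232),.11)
comp('red',((H<8)|(H>172))&(S>150),(180,140,280,175),.012)
comp('lid',(H>95)&(H<130)&(S>120),(310,145,415,180),.25)
E
python3 m.py
python3 - <<'E'
from h import *
d=load('top0')
for n,(x0,y0,x1,y1) in {'a':(305,140,445,265),'b':(130,140,280,260)}.items():
    c=d['frame'][y0:y1,x0:x1,::-1];cv2.imwrite(f'pics/crop_{n}.png',cv2.resize(c,None,fx=5,fy=4.7,interpolation=2))
E
```

```text
chrome [185, 194, 15, 36, 398] ctr [0.5413 0.2822] rect [541.6 280.7] [88.6 33.1] ang -177.7 depth z [0.007 0.03  0.035] med [0.542 0.282 0.03 ]
brass [149, 194, 15, 35, 375] ctr [0.539  0.3705] rect [541.1 370.5] [85.9 30.5] ang -179.6 depth z [0.017 0.031 0.035] med [0.538 0.37  0.031]
brass [219, 206, 16, 34, 350] ctr [0.5145 0.1928] rect [514.9 192.6] [29.6 83.9] ang 176.0 depth z [0.021 0.031 0.035] med [0.514 0.192 0.031]
nest [344, 207, 24, 7, 122] ctr [ 0.5513 -0.1262] rect [ 551.5 -128. ] [14.3 58.1] ang 96.0 depth z [0.021 0.033 0.045] med [ 0.551 -0.127  0.033]
nest [347, 233, 25, 8, 133] ctr [ 0.4841 -0.1347] rect [ 484.3 -136.4] [15.1 59.5] ang 96.4 depth z [0.021 0.033 0.046] med [ 0.484 -0.134  0.033]
blue [418, 231, 14, 14, 149] ctr [ 0.4836 -0.293 ] rect [ 483.4 -293.2] [32. 31.] ang -143.7 depth z [0.04  0.05  0.053] med [ 0.483 -0.293  0.05 ]
green [406, 182, 14, 14, 145] ctr [ 0.6045 -0.2669] rect [ 604.5 -266.9] [32.1 33.1] ang 159.5 depth z [0.04  0.05  0.054] med [ 0.604 -0.267  0.05 ]
cap [481, 211, 11, 10, 80] ctr [ 0.5321 -0.4201] rect [ 531.9 -420.1] [19.3 24.5] ang 104.3 depth z [0.107 0.11  0.113] med [ 0.532 -0.42   0.11 ]
red [228, 156, 39, 10, 323] ctr [0.6805 0.1521] rect [680.8 153.3] [23.8 99.4] ang 94.5 depth z [0.018 0.024 0.027] med [0.677 0.15  0.024]
lid [320, 156, 90, 22, 704] ctr [ 0.6092 -0.1205] rect [ 604.5 -124.7] [ 32.  179.7] ang 97.8 depth z [0.219 0.296 0.299] med [ 0.599 -0.119  0.296]
```

View pics/crop_a.png

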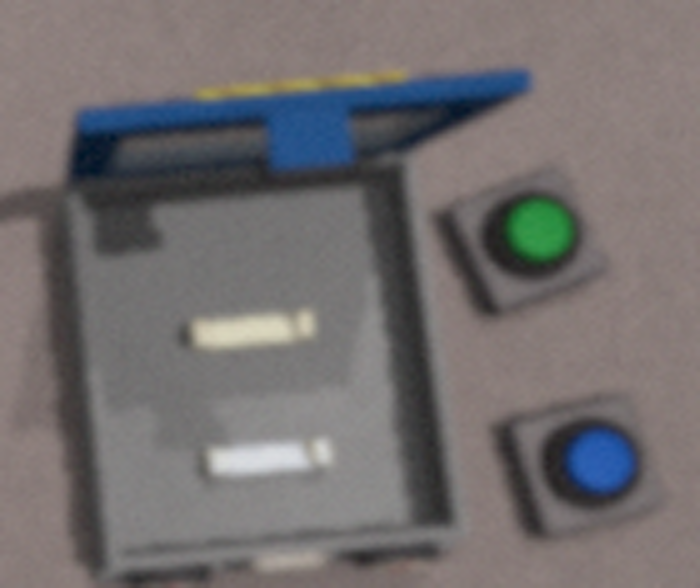

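```bash
cat >> h.py <<'E'
from scipy.spatial.transform import Rotation as Ro
def go(x,y,z,yaw):
    """yaw = world angle (deg) wanted for tool y; prints tool-frame shift cm and turn deg"""
    o=observe();R=Ro.from_rotvec(o['ee_rot']).as_matrix();s=R.T@(np.array([x,y,z])-o['position'])*100
    cur=np.degrees(np.arctan2(R[1,1],R[0,1]));t=-((yaw-cur+90)%180-90)
    print('t',round(o['clock'],2),'pos',o['position'].round(4),'yawY',cur.round(1),'tilt',R[:,2].round(3),'F',o['force'].round(1),'w',round(o['width'],3))
    print('shift cm',s.round(2),'|',np.linalg.norm(s).round(1),'turn',round(t,1))
E
python3 - <<'E'
from h import *
d=load('top0');P=pts(d)
m=(P[...,2]>.068)&(P[...,2]<.082)&(P[...,0]>.38)&(P[...,0]<.66)&(P[...,1]>-.25)&(P[...,1]<0)
q=P[m];r=cv2.minAreaRect((q[:,:2]*1000).astype(np.float32));print(len(q),r)
m=(P[...,2]>.1)&(P[...,0]>.5)&(P[...,0]<.8)&(P[...,1]>-.25)&(P[...,1]<0)
q=P[m];print(len(q)); print(q[::60].round(3).tolist())
go(.541,.281,.16,92)
E
```

```text
800 ((527.928466796875, -127.96268463134766), (206.40492248535156, 170.71449279785156), 6.607306480407715)
1406
[[0.617, -0.19, 0.296], [0.613, -0.18, 0.297], [0.611, -0.197, 0.298], [0.609, -0.193, 0.297], [0.606, -0.178, 0.299], [0.605, -0.162, 0.296], [0.602, -0.128, 0.297], [0.599, -0.082, 0.298], [0.597, -0.038, 0.298], [0.606, -0.153, 0.269], [0.597, -0.108, 0.295], [0.594, -0.069, 0.296], [0.598, -0.034, 0.269], [0.617, -0.16, 0.207], [0.591, -0.115, 0.297], [0.607, -0.093, 0.225], [0.602, -0.065, 0.232], [0.596, -0.038, 0.247], [0.632, -0.184, 0.117], [0.584, -0.134, 0.295], [0.582, -0.13, 0.295], [0.581, -0.134, 0.293], [0.613, -0.044, 0.136], [0.575, -0.133, 0.291]]
t 0.15 pos [0.2059 0.5897 0.2261] yawY 70.8 tilt [-0.    -0.001 -1.   ] F [ 0.   0.6 -0.6] w 1.001
shift cm [-41.81 -18.09   6.64] | 46.0 turn -21.2
```

Call:
arm_command(deltas=[{"xyz": [-3.5,-1.5,0],"turn": -2,"jaw": 116},{"xyz": [-7,-3,0],"turn": -4,"jaw": 116},{"xyz": [-10.5,-4.5,0],"turn": -6,"jaw": 116},{"xyz": [-14,-6,0],"turn": -8,"jaw": 116},{"xyz": [-17.5,-7.5,0],"turn": -10,"jaw": 116}], force=30)

```text
clock: 0.57
position: [0.3474, 0.4597, 0.2261]
ee_rot: [-0.25, -3.131, 0.002]
force: [-0.2, 0.9, -0.4]
width: 0.684
```

```bash
python3 -c "
from h import *
go(.541,.281,.15,92)"
```

```text
t 0.57 pos [0.3474 0.4597 0.2261] yawY 80.9 tilt [-0.    -0.001 -1.   ] F [-0.2  0.9 -0.4] w 0.684
shift cm [-21.96 -14.56   7.63] | 27.4 turn -11.1
```

Call:
arm_command(deltas=[{"xyz": [-3.2,-2.1,0.5],"turn": -2,"jaw": 116},{"xyz": [-6.4,-4.2,1],"turn": -4,"jaw": 116},{"xyz": [-9.6,-6.3,2],"turn": -6,"jaw": 116},{"xyz": [-12.8,-8.4,3],"turn": -8,"jaw": 116},{"xyz": [-16,-10.5,4],"turn": -10,"jaw": 116}])

```text
clock: 0.98
position: [0.4897, 0.3291, 0.1857]
ee_rot: [0.027, -3.141, 0.002]
force: [0.0, 0.2, 0.5]
width: 0.546
```

```bash
python3 -c "
from h import *
grab('wrist','w1');grab('scene','s1')
go(.541,.281,.1,92)"
```

```text
t 1.08 pos [0.4935 0.3229 0.1844] yawY 90.4 tilt [ 0.    -0.007 -1.   ] F [-0.3  0.4 -0.3] w 0.547
shift cm [-4.72 -4.16  8.47] | 10.6 turn -1.6
```

View pics/w1.png

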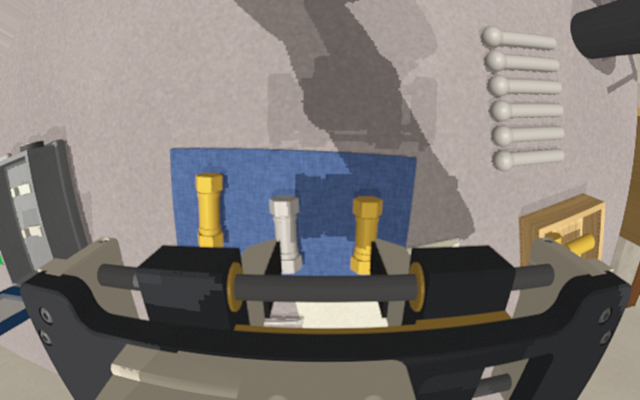

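View pics/s1.png

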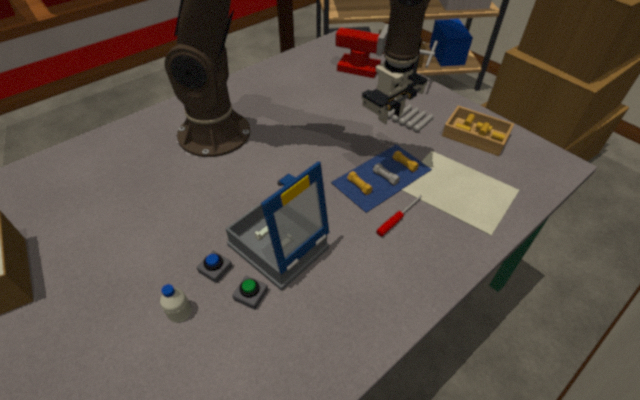

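The wrist view shows the chrome body at (287,230) between the brass ones, fingers roughly over it. Continuing.

Call:
arm_command(deltas=[{"xyz": [-1.6,-1.4,1.5],"turn": -1,"jaw": 116},{"xyz": [-3.2,-2.8,3],"turn": -1.6,"jaw": 116},{"xyz": [-4.7,-4.1,5],"turn": -1.6,"jaw": 116},{"xyz": [-4.7,-4.1,6],"turn": -1.6,"jaw": 116},{"xyz": [-4.7,-4.1,6],"turn": -1.6,"jaw": 116}])

```text
clock: 1.5
position: [0.5398, 0.2799, 0.122]
ee_rot: [0.049, -3.137, 0.015]
force: [-0.6, -0.5, -0.2]
width: 0.543
```

```bash
python3 -c "
from h import *
grab('wrist','w2');grab('scene','s2');grab('top','t2')
go(.541,.281,.05,92.3)"
```

```text
t 1.65 pos [0.5401 0.2832 0.1252] yawY 92.0 tilt [-0.    -0.006 -1.   ] F [-0.7  0.2  0.4] w 0.545
shift cm [-0.09 -0.17  7.53] | 7.5 turn -0.3
```

View pics/w2.png

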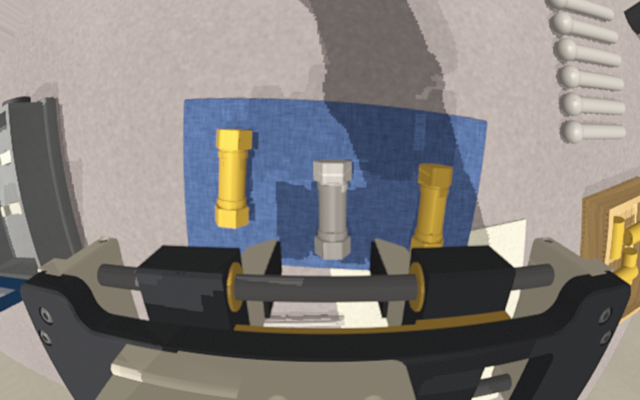

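View pics/t2.png

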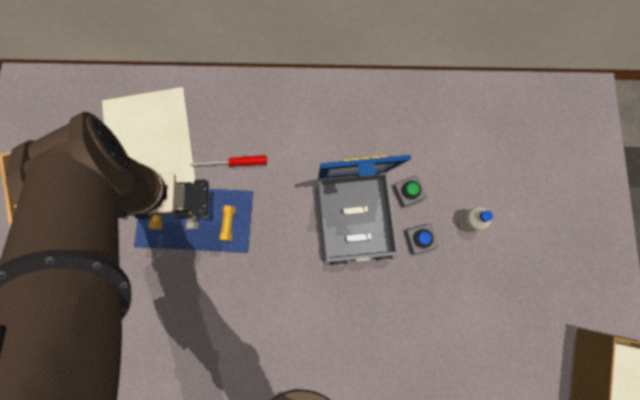

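View pics/s2.png

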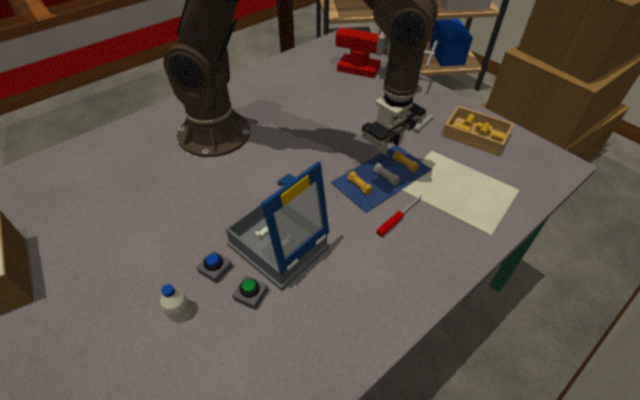

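```bash
cat >> h.py <<'E'
def wpts(d):
    K=d['camera_matrix'];T=d['cam_to_world'];h,w=d['depth'].shape
    u,v=np.meshgrid(np.arange(w),np.arange(h));x=(u-K[0,2])/K[0,0];y=(v-K[1,2])/K[1,1];r=np.hypot(x,y)+1e-9
    z=d['depth'];t=np.tan(np.minimum(r,1.5))/r
    P=np.stack([x*t*z,-y*t*z,-z],-1);return P@T[:3,:3].T+T[:3,3]
E
python3 - <<'E'
from h import *
d=load('w2');P=wpts(d);hsv=cv2.cvtColor(d['frame'],cv2.COLOR_RGB2HSV);S=hsv[...,1]
print('mat',P[120,400].round(4),'wall',P[300-170,250].round(4))
for nm,(x0,y0,x1,y1) in dict(chrome=(305,150,362,270),brassR=(205,120,260,235)).items():
    m=np.zeros(S.shape,bool);m[y0:y1,x0:x1]=1
    m&=(P[...,2]>.012)&(P[...,2]<.045);q=P[m]
    r=cv2.minAreaRect((q[:,:2]*1000).astype(np.float32));print(nm,len(q),r,q[:,2].max())
    w=q[q[:,2]>.028];a=np.polyfit(w[:,0],w[:,1],1);print('axis slope deg',np.degrees(np.arctan(a[0])),'y at .541',np.polyval(a,.541))
tcp=np.array([.5401,.2832,.1252])
for t in ['s2','t2']:
    P=pts(load(t)).reshape(-1,3)-tcp
    for h in np.arange(0,.6,.04):
        q=P[(P[:,2]>h)&(P[:,2]<h+.04)&(np.hypot(P[:,0],P[:,1])<.2)]
        if len(q)>5: print(t,round(h,2),len(q),'x',q[:,0].min().round(3),q[:,0].max().round(3),'y',q[:,1].min().round(3),q[:,1].max().round(3))
E
```

```text
mat [0.4612 0.343  0.0048] wall [0.474  0.2126 0.0188]
chrome 3142 ((541.1309814453125, 285.0414733886719), (85.55585479736328, 32.45068359375), 2.446915864944458) 0.03567198952807679
axis slope deg 2.010391290453694 y at .541 0.284879382660891
brassR 2905 ((515.3153686523438, 196.16600036621094), (32.74510192871094, 85.2003402709961), 87.17017364501953) 0.03603908781694096
axis slope deg -3.625224039660842 y at .541 0.1953693915079549
s2 0.0 121 x -0.012 0.013 y -0.048 0.039
s2 0.04 273 x -0.036 0.039 y -0.094 0.083
s2 0.08 1003 x -0.035 0.04 y -0.101 0.092
s2 0.12 314 x -0.033 0.036 y -0.056 0.018
s2 0.16 504 x -0.038 0.042 y -0.056 0.02
s2 0.2 496 x -0.036 0.042 y -0.048 0.027
s2 0.24 522 x -0.032 0.042 y -0.045 0.019
s2 0.28 535 x -0.033 0.043 y -0.047 0.018
s2 0.32 610 x -0.026 0.064 y -0.072 0.052
s2 0.36 1271 x -0.073 0.066 y -0.083 0.064
s2 0.4 792 x -0.078 0.056 y -0.085 0.046
t2 0.04 74 x -0.041 0.038 y -0.088 0.085
t2 0.08 1277 x -0.041 0.038 y -0.096 0.082
t2 0.12 228 x -0.038 0.033 y -0.051 0.008
t2 0.16 661 x -0.044 0.037 y -0.051 0.006
t2 0.2 574 x -0.044 0.038 y -0.042 0.022
t2 0.24 580 x -0.042 0.035 y -0.04 0.005
t2 0.28 219 x -0.039 0.031 y -0.04 -0.014
t2 0.32 256 x -0.023 0.057 y -0.067 -0.022
t2 0.36 1079 x -0.052 0.065 y -0.08 0.053
t2 0.4 3174 x -0.083 0.057 y -0.096 0.061
t2 0.44 3794 x -0.128 0.009 y -0.123 0.032
t2 0.48 4030 x -0.138 -0.051 y -0.145 -0.016
t2 0.52 4420 x -0.15 -0.094 y -0.145 -0.042
t2 0.56 2668 x -0.171 -0.124 y -0.132 -0.075
```

Call:
arm_command(deltas=[{"xyz": [-0.1,0,3],"turn": 0,"jaw": 116},{"xyz": [-0.1,0,6],"turn": 0,"jaw": 116},{"xyz": [-0.1,0,9],"turn": 0,"jaw": 116},{"xyz": [-0.1,0,10.5],"turn": 0,"jaw": 116},{"xyz": [-0.1,0,10.5],"turn": 0,"jaw": 116}])

```text
clock: 2.07
position: [0.5387, 0.283, 0.0179]
ee_rot: [0.059, -3.137, 0.012]
force: [-1.0, -0.1, 0.2]
width: 0.545
```

```bash
python3 -c "
from h import *
go(.541,.283,.011,92.2)
grab('wrist','w3')
go(.541,.283,.011,92.2)"
```

```text
t 2.07 pos [0.5387 0.283  0.0179] yawY 92.1 tilt [-0.004 -0.008 -1.   ] F [-1.  -0.1  0.2] w 0.545
shift cm [-0.23 -0.    0.69] | 0.7 turn -0.1
t 2.12 pos [0.5399 0.2834 0.0199] yawY 92.1 tilt [-0.002 -0.006 -1.   ] F [-0.5  0.4  0.6] w 0.546
shift cm [-0.11 -0.04  0.89] | 0.9 turn -0.1
```

View pics/w3.png

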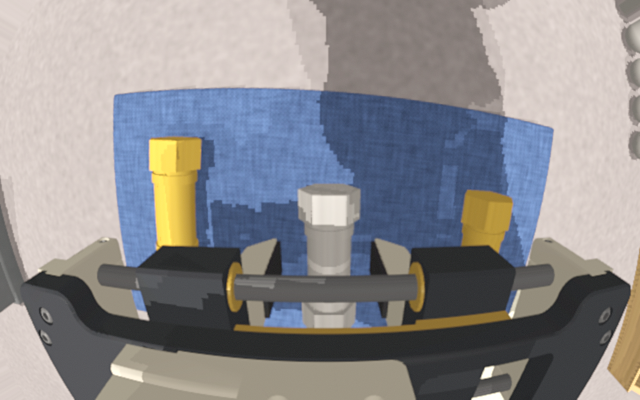

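The chrome body at (329,260) is centred between the fingers. I'll lower the last bit and close.

Call:
arm_command(deltas=[{"xyz": [-0.1,0,0.9],"turn": 0,"jaw": 116},{"xyz": [-0.1,0,0.9],"turn": 0,"jaw": 116},{"xyz": [-0.1,0,0.9],"turn": 0,"jaw": 230},{"xyz": [-0.1,0,0.9],"turn": 0,"jaw": 230},{"xyz": [-0.1,0,0.9],"turn": 0,"jaw": 230}], force=30)

```text
clock: 2.53
position: [0.5414, 0.2837, 0.0118]
ee_rot: [0.058, -3.14, 0.009]
force: [0.4, -0.0, 0.1]
width: 0.377
```

Call:
arm_command(deltas=[{"xyz": [0,0,0],"turn": 0,"jaw": 230},{"xyz": [0,0,0],"turn": 0,"jaw": 230},{"xyz": [0,0,0],"turn": 0,"jaw": 230}])

```text
clock: 2.78
position: [0.5418, 0.284, 0.0124]
ee_rot: [-0.058, 3.141, -0.008]
force: [-1.3, -0.3, 5.2]
width: 0.249
```

```bash
python3 -c "
from h import *
go(.541,.283,.011,92.2)"
```

```text
t 2.78 pos [0.5418 0.284  0.0124] yawY 92.1 tilt [ 0.    -0.005 -1.   ] F [-1.3 -0.3  5.2] w 0.249
shift cm [ 0.08 -0.1   0.14] | 0.2 turn -0.1
```

Call:
arm_command(deltas=[{"xyz": [0,0,-1],"turn": 0,"jaw": 230},{"xyz": [0,0,-4],"turn": 0,"jaw": 230},{"xyz": [0,0,-8],"turn": 0,"jaw": 230},{"xyz": [0,0,-12],"turn": 0,"jaw": 230},{"xyz": [0,0,-15],"turn": 0,"jaw": 230}])

```text
clock: 3.2
position: [0.5421, 0.2848, 0.166]
ee_rot: [-0.058, 3.139, -0.006]
force: [1.2, 1.0, -1.8]
width: 0.249
```

```bash
python3 -c "
from h import *
grab('wrist','w4')
go(.51,-.131,.15,96.6)"
```

```text
t 3.25 pos [0.5446 0.2863 0.1716] yawY 92.1 tilt [ 0.009  0.    -1.   ] F [1.3 1.2 2.4] w 0.253
shift cm [  5.01 -41.57   2.12] | 41.9 turn -4.5
```

View pics/w4.png

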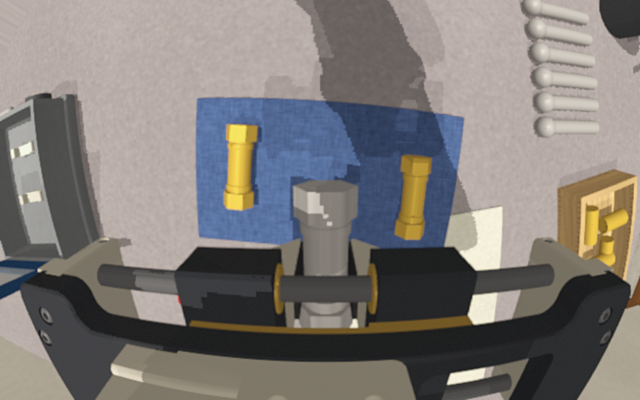

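Chrome is held, brass undisturbed. Carrying across.

Call:
arm_command(deltas=[{"xyz": [1,-3.5,0],"turn": -1,"jaw": 230},{"xyz": [2,-7,0],"turn": -2,"jaw": 230},{"xyz": [3,-10.5,0],"turn": -3,"jaw": 230},{"xyz": [4,-14,0],"turn": -4,"jaw": 230},{"xyz": [5,-17.5,0],"turn": -4.5,"jaw": 230}])

```text
clock: 3.67
position: [0.4999, 0.1078, 0.1713]
ee_rot: [-0.182, 3.128, -0.0]
force: [-0.6, -1.3, -2.2]
width: 0.254
```

```bash
python3 -c "
from h import *
go(.51,-.131,.15,96.6)"
```

```text
t 3.67 pos [0.4999 0.1078 0.1713] yawY 96.7 tilt [ 0.008  0.    -1.   ] F [-0.6 -1.3 -2.2] w 0.254
shift cm [  1.79 -23.83   2.14] | 24.0 turn 0.1
```

Call:
arm_command(deltas=[{"xyz": [0,-4,0],"turn": 0,"jaw": 230},{"xyz": [0.5,-8,0],"turn": 0,"jaw": 230},{"xyz": [1,-12,0],"turn": 0,"jaw": 230},{"xyz": [1.5,-16,0],"turn": 0,"jaw": 230},{"xyz": [1.8,-20,0],"turn": 0,"jaw": 230}])

```text
clock: 4.08
position: [0.5041, -0.0949, 0.1716]
ee_rot: [-0.182, 3.129, -0.0]
force: [0.8, 0.5, -2.4]
width: 0.252
```

Call:
arm_command(deltas=[{"xyz": [0,-2,0],"turn": 0,"jaw": 230},{"xyz": [0,-3.5,0],"turn": 0,"jaw": 230},{"xyz": [0,-3.8,0],"turn": 0,"jaw": 230},{"xyz": [0,-3.8,1],"turn": 0,"jaw": 230},{"xyz": [0,-3.8,1],"turn": 0,"jaw": 230}])

```text
clock: 4.5
position: [0.5076, -0.1312, 0.1599]
ee_rot: [-0.184, 3.131, 0.002]
force: [-0.1, 1.4, -2.7]
width: 0.251
```

```bash
python3 -c "
from h import *
grab('wrist','w5');grab('scene','s5')
go(.513,-.131,.1,96.6)"
```

```text
t 4.6 pos [ 0.508  -0.1307  0.1608] yawY 96.8 tilt [ 0.006  0.001 -1.   ] F [ 0.1  0.2 -2.4] w 0.253
shift cm [-0.46 -0.09  6.09] | 6.1 turn 0.2
```

View pics/w5.png

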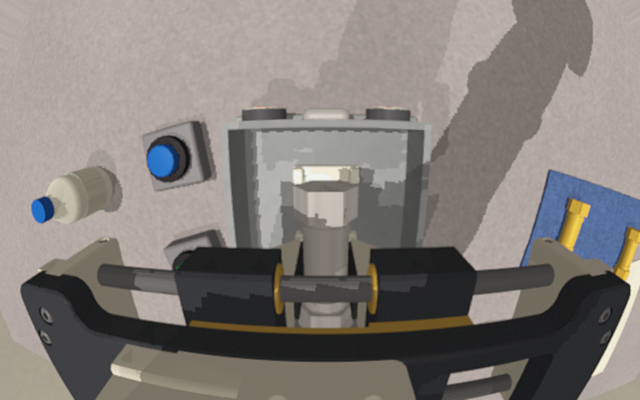

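View pics/s5.png

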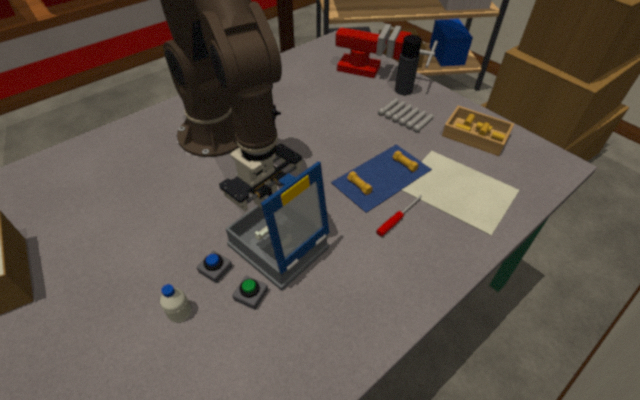

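The wrist view shows the front saddle at (293–359,172), centred behind the chrome collar (325,200). The scene view shows the gripper clear of the lid. I'll measure the alignment.

Run:
```python
from h import *
d=load('w5');P=wpts(d);f=d['frame'].astype(int)
R=np.array([[np.cos(.115),np.sin(.115)],[-np.sin(.115),np.cos(.115)]])  # world->tester axes
tcp=np.array([.508,-.1307]);L=lambda q:(q[...,:2]-tcp)@R.T
m=np.zeros(P.shape[:2],bool);m[160:190,285:370]=1
s=m&(P[...,2]>.038)&(P[...,2]<.052); q=P[s];l=L(q);print('cheek tops n',len(q),'x',l[:,0].min().round(4),l[:,0].max().round(4),'y',l[:,1].min().round(4),l[:,1].max().round(4),'z',np.median(q[:,2]))
m[:]=0;m[175:300,285:370]=1
c=m&(P[...,2]>.155)&(P[...,2]<.2)&(L(P)[...,0]<-.02);q=P[c];l=L(q);print('chrome collar',len(q),l.min(0).round(4),l.max(0).round(4),'ztop',q[:,2].max())
c=m&(P[...,2]>.15);q=P[c]
m[:]=0;m[105:250,220:440]=1
c=m&(P[...,2]>.069)&(P[...,2]<.08);l=L(P[c]);print('rim',l.min(0),l.max(0))
```

```text
cheek tops n 320 x -0.0318 -0.0178 y -0.0297 0.0293 z 0.044462003201832745
chrome collar 3279 [-0.0437 -0.0164] [-0.02   0.016] ztop 0.18310202592185615
rim [-0.08264938 -0.08556467] [0.03452611 0.08549732]
```

Call:
arm_command(deltas=[{"xyz": [-0.9,0,2],"turn": 0.2,"jaw": 230},{"xyz": [-0.9,0,4],"turn": 0.2,"jaw": 230},{"xyz": [-0.9,0,6],"turn": 0.2,"jaw": 230},{"xyz": [-0.9,0,7],"turn": 0.2,"jaw": 230},{"xyz": [-0.9,0,7],"turn": 0.2,"jaw": 230}])

```text
clock: 5.02
position: [0.5159, -0.1281, 0.0889]
ee_rot: [-0.183, 3.134, 0.003]
force: [-0.3, -0.2, -2.5]
width: 0.253
```

```bash
python3 -c "
from h import *
grab('wrist','w6');grab('scene','s6')
go(.517,-.1297,.045,96.6)"
```

```text
t 5.12 pos [ 0.5175 -0.129   0.0912] yawY 96.6 tilt [ 0.006  0.002 -1.   ] F [-0.1 -0.5 -1. ] w 0.255
shift cm [ 0.08 -0.07  4.62] | 4.6 turn 0.0
```

View pics/w6.png

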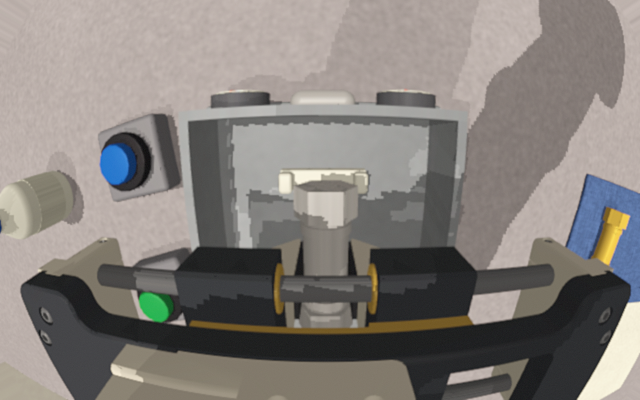

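View pics/s6.png

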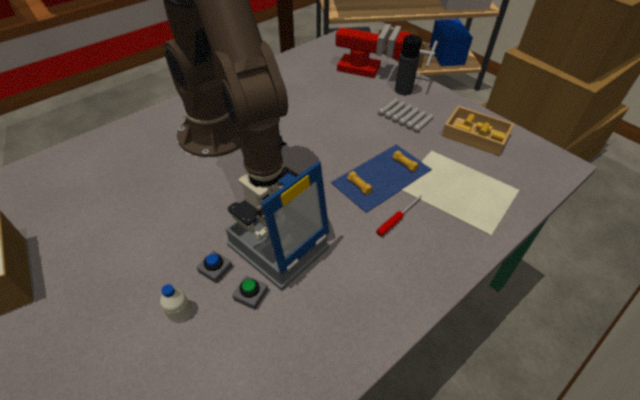

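The collar (centre 326) lies between the cheeks (279–369, centre 324), and the arm is not touching the lid. Lowering in.

Call:
arm_command(deltas=[{"xyz": [0.1,0,1.5],"turn": 0,"jaw": 230},{"xyz": [0.1,0,3],"turn": 0,"jaw": 230},{"xyz": [0.1,0,4],"turn": 0,"jaw": 230},{"xyz": [0.1,0,4.6],"turn": 0,"jaw": 230},{"xyz": [0.1,0,4.8],"turn": 0,"jaw": 230}])

```text
clock: 5.53
position: [0.5168, -0.1289, 0.043]
ee_rot: [-0.182, 3.131, 0.002]
force: [-0.3, -0.7, -1.9]
width: 0.253
```

```bash
python3 -c "
from h import *
grab('wrist','w7')
go(.516,-.1297,.04,96.6)"
```

```text
t 5.58 pos [ 0.5168 -0.129   0.0431] yawY 96.6 tilt [ 0.005  0.002 -1.   ] F [-0.4 -0.  -1.7] w 0.252
shift cm [ 0.09 -0.06  0.31] | 0.3 turn 0.0
```

View pics/w7.png

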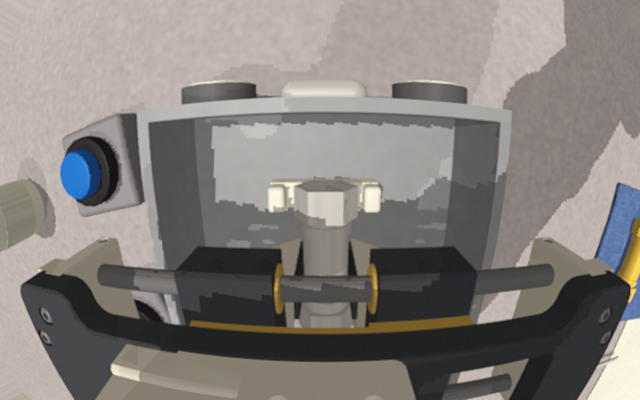

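The collar sits between the cheeks (268–381) and is now a few millimetres above the saddle. I'll go down until it touches.

Call:
arm_command(deltas=[{"xyz": [0,0,0.2],"turn": 0,"jaw": 230},{"xyz": [0,0,0.3],"turn": 0,"jaw": 230},{"xyz": [0,0,0.4],"turn": 0,"jaw": 230},{"xyz": [0,0,0.4],"turn": 0,"jaw": 230}])

```text
clock: 5.92
position: [0.5172, -0.1291, 0.0394]
ee_rot: [-0.182, 3.13, 0.002]
force: [0.2, -0.1, -1.3]
width: 0.252
```

Call:
arm_command(deltas=[{"xyz": [0,0,0.1],"turn": 0,"jaw": 230},{"xyz": [0,0,0.2],"turn": 0,"jaw": 230},{"xyz": [0,0,0.2],"turn": 0,"jaw": 230}])

```text
clock: 6.17
position: [0.5173, -0.129, 0.0392]
ee_rot: [-0.181, 3.129, 0.002]
force: [-7.5, 2.0, 21.5]
width: 0.253
```

```bash
python3 -c "
from h import *
go(.516,-.1297,.04,96.6)
d=grab('wrist','w8');P=wpts(d)
R=np.array([[np.cos(.115),np.sin(.115)],[-np.sin(.115),np.cos(.115)]])
tcp=np.array([.517,-.129]);L=(P[...,:2]-tcp)@R.T
m=np.zeros(P.shape[:2],bool);m[170:330,260:390]=1
s=m&(P[...,2]>.035)&(P[...,2]<.075)&(L[...,0]<-.015)
print(np.c_[L[s],P[s][:,2]].min(0),np.c_[L[s],P[s][:,2]].max(0))
for r in (185,195,205,215):print(P[r,275].round(3),P[r,326].round(3),P[r,373].round(3))
"
```

```text
t 6.17 pos [ 0.5173 -0.129   0.0392] yawY 96.6 tilt [ 0.007  0.002 -1.   ] F [-7.5  2.  21.5] w 0.253
shift cm [ 0.14 -0.05 -0.08] | 0.2 turn 0.0
[-0.0430143  -0.03063304  0.03514642] [-0.0150199   0.02922237  0.0625098 ]
[ 0.479 -0.16   0.039] [ 0.475 -0.133  0.046] [ 0.474 -0.109  0.037]
[ 0.483 -0.158  0.046] [ 0.476 -0.133  0.061] [ 0.478 -0.109  0.044]
[ 0.489 -0.158  0.044] [ 0.481 -0.133  0.061] [ 0.483 -0.108  0.044]
[ 0.502 -0.161  0.021] [ 0.486 -0.132  0.061] [ 0.495 -0.103  0.021]
```

View pics/w8.png

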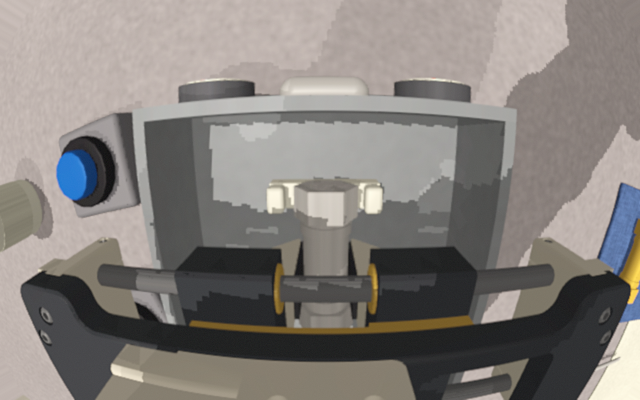

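Seated: collar top at 61 mm, 21 N contact force. Releasing and backing out.

Call:
arm_command(deltas=[{"xyz": [0,0,-0.1],"turn": 0,"jaw": 230},{"xyz": [0,0,-0.1],"turn": 0,"jaw": 116},{"xyz": [0,0,-0.1],"turn": 0,"jaw": 116},{"xyz": [0,0,-0.1],"turn": 0,"jaw": 116},{"xyz": [0,0,-0.1],"turn": 0,"jaw": 116}])

```text
clock: 6.63
position: [0.5174, -0.1291, 0.0401]
ee_rot: [-0.181, 3.129, 0.002]
force: [-0.7, 0.9, -0.4]
width: 0.494
```

Call:
arm_command(deltas=[{"xyz": [0,0,0],"turn": 0,"jaw": 116},{"xyz": [0,0,0],"turn": 0,"jaw": 116}])

```text
clock: 6.8
position: [0.5174, -0.129, 0.0399]
ee_rot: [-0.182, 3.129, 0.002]
force: [0.6, 0.0, 1.3]
width: 0.541
```

Call:
arm_command(deltas=[{"xyz": [0,0,-1],"turn": 0,"jaw": 116},{"xyz": [0,0,-3],"turn": 0,"jaw": 116},{"xyz": [0,0,-6],"turn": 0,"jaw": 116},{"xyz": [0,0,-10],"turn": 0,"jaw": 116},{"xyz": [0,0,-13],"turn": 0,"jaw": 116}])

```text
clock: 7.22
position: [0.5165, -0.1295, 0.173]
ee_rot: [-0.181, 3.128, 0.002]
force: [0.7, -1.1, 0.0]
width: 0.546
```

```bash
python3 -c "
from h import *
grab('wrist','w9')
go(.516,-.1297,.2,96.6)
d=load('w9');P=wpts(d)
"
```

```text
t 7.27 pos [ 0.5195 -0.1302  0.1783] yawY 96.6 tilt [ 0.016  0.001 -1.   ] F [ 1.5 -0.9  3.3] w 0.543
shift cm [ 0.31  0.09 -2.17] | 2.2 turn 0.0
```

View pics/w9.png

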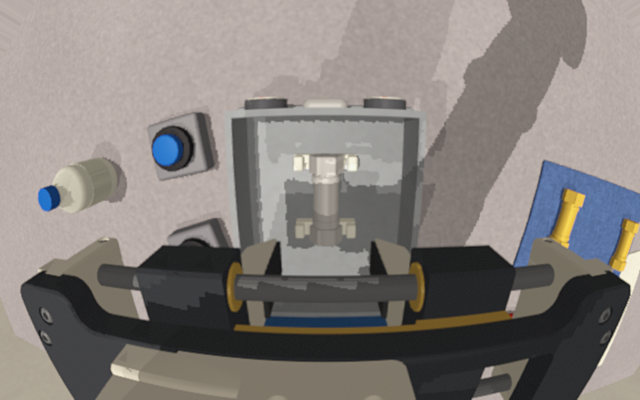

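The chrome body lies in the cradle (326,200), with each collar between its cheeks. Next I'll measure the lid angle from the yellow pad.

```bash
cat >> h.py <<'E'
NEST=np.array([.5171,-.1296]);U=np.array([np.cos(.115),np.sin(.115)]);N=np.array([-U[1],U[0]])
HINGE=NEST+.115*U
def lf(P): # lid frame: forward distance from hinge (toward robot), lateral, height
    q=P[...,:2]-HINGE;return np.stack([-(q@U),q@N,P[...,2]-.079],-1)
def padpath(th,r=.198,off=.013,half=.0125):
    c=np.array([r*np.cos(th)-off*np.sin(th), r*np.sin(th)+off*np.cos(th)])
    xy=HINGE-U*(c[0]-half); return np.r_[xy,.079+c[1]]
E
python3 - <<'E'
from h import *
grab('scene','s9');
for t in['scene0','s9']:
    d=load(t);P=lf(pts(d));hsv=cv2.cvtColor(d['frame'],cv2.COLOR_RGB2HSV).astype(int)
    m=(hsv[...,0]>20)&(hsv[...,0]<35)&(hsv[...,1]>150);m[:,:265]=0;m[:,335:]=0;m[:160]=0;m[225:]=0
    q=P[m];print(t,len(q),np.median(q,0).round(4),q.min(0).round(3),q.max(0).round(3))
    f,_,h=np.median(q,0);print('theta',np.arctan2(h,f)-np.arctan2(.011,.198))
for th in (1.42,1.3,1.0,.7,.4,.2,.1,0): print(th,padpath(th).round(4))
o=padpath(1.42)
go(.516,-.1297,.345,96.6)
E
```

```text
scene0 351 [ 0.018  -0.004   0.2004] [ 0.014 -0.042  0.176] [0.023 0.04  0.215]
theta 1.4258474754570578
s9 370 [ 0.018  -0.0031  0.1998] [-0.428 -0.417  0.175] [0.098 0.041 0.827]
theta 1.4252702642238382
1.42 [ 0.627  -0.1169  0.2767]
1.3 [ 0.6036 -0.1196  0.2733]
1.0 [ 0.5484 -0.126   0.2526]
0.7 [ 0.5016 -0.1314  0.2165]
0.4 [ 0.4676 -0.1353  0.1681]
0.2 [ 0.4536 -0.1369  0.1311]
0.1 [ 0.4493 -0.1374  0.1117]
0 [ 0.4471 -0.1377  0.092 ]
t 7.32 pos [ 0.5195 -0.1301  0.1757] yawY 96.6 tilt [ 0.016  0.001 -1.   ] F [ 0.5 -0.1 -1.1] w 0.545
shift cm [  0.07   0.05 -16.93] | 16.9 turn 0.0
```

View pics/s9.png

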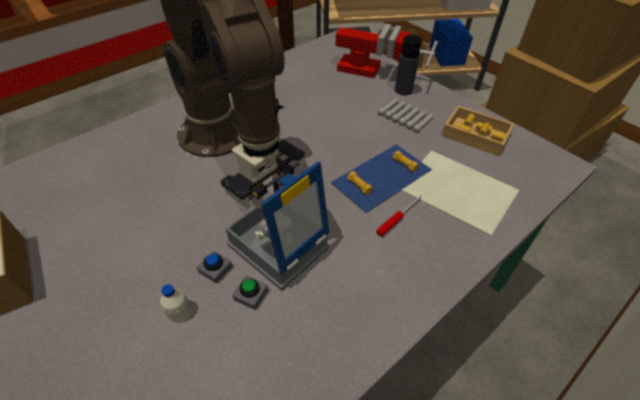

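Call:
arm_command(deltas=[{"xyz": [1.5,0,-2],"turn": 0,"jaw": 255},{"xyz": [3,0,-6],"turn": 0,"jaw": 255},{"xyz": [3,0,-10],"turn": 0,"jaw": 255},{"xyz": [3,0,-14],"turn": 0,"jaw": 255},{"xyz": [3,0,-18],"turn": 0,"jaw": 255}])

```text
clock: 7.73
position: [0.4856, -0.1337, 0.3576]
ee_rot: [-0.18, 3.12, -0.0]
force: [1.4, -0.1, 0.2]
width: 0.234
```

```bash
python3 -c "
from h import *
go(.665,-.1125,.36,96.6)"
```

```text
t 7.73 pos [ 0.4856 -0.1337  0.3576] yawY 96.6 tilt [ 0.016  0.001 -1.   ] F [ 1.4 -0.1  0.2] w 0.234
shift cm [-18.06   0.05   0.05] | 18.1 turn -0.0
```

Call:
arm_command(deltas=[{"xyz": [-4,0,0],"turn": 0,"jaw": 255},{"xyz": [-8,0,0],"turn": 0,"jaw": 255},{"xyz": [-12,0,0],"turn": 0,"jaw": 255},{"xyz": [-16,0,0],"turn": 0,"jaw": 255},{"xyz": [-18,0,0],"turn": 0,"jaw": 255}])

```text
clock: 8.15
position: [0.6674, -0.1112, 0.3593]
ee_rot: [-0.183, 3.121, 0.001]
force: [-1.6, 1.3, -0.4]
width: 0.004
```

```bash
python3 -c "
from h import *
go(.65,-.1142,.277,96.6); print(observe()['joints'].round(2))"
```

```text
t 8.15 pos [ 0.6674 -0.1112  0.3593] yawY 96.7 tilt [ 0.015  0.001 -1.   ] F [-1.6  1.3 -0.4] w 0.004
shift cm [ 1.89 -0.09  8.2 ] | 8.4 turn 0.1
[-0.03  0.45  0.2   1.23 -0.09  1.45  1.84]
```

Call:
arm_command(deltas=[{"xyz": [0,0,3],"turn": 0,"jaw": 255},{"xyz": [0,0,6],"turn": 0,"jaw": 255},{"xyz": [0.8,0,8.2],"turn": 0,"jaw": 255},{"xyz": [1.8,0,8.2],"turn": 0,"jaw": 255},{"xyz": [1.8,0,8.2],"turn": 0,"jaw": 255}])

```text
clock: 8.57
position: [0.6484, -0.1135, 0.2754]
ee_rot: [-0.182, 3.126, 0.001]
force: [0.1, -0.0, -0.1]
width: 0.004
```

```bash
python3 -c "
from h import *
grab('scene','s10')
for th in (1.3,1.15,1.0,.85,.7): print(th);go(*padpath(th),96.6)"
```

```text
1.3
t 8.62 pos [ 0.6499 -0.1135  0.2769] yawY 96.7 tilt [ 0.014  0.001 -1.   ] F [ 0.3 -0.2  0.1] w 0.007
shift cm [ 4.68 -0.07  0.3 ] | 4.7 turn 0.1
1.15
t 8.62 pos [ 0.6499 -0.1135  0.2769] yawY 96.7 tilt [ 0.014  0.001 -1.   ] F [ 0.3 -0.2  0.1] w 0.007
shift cm [ 7.55 -0.06  1.08] | 7.6 turn 0.1
1.0
t 8.62 pos [ 0.6499 -0.1135  0.2769] yawY 96.7 tilt [ 0.014  0.001 -1.   ] F [ 0.3 -0.2  0.1] w 0.007
shift cm [10.27 -0.06  2.29] | 10.5 turn 0.1
0.85
t 8.62 pos [ 0.6499 -0.1135  0.2769] yawY 96.7 tilt [ 0.014  0.001 -1.   ] F [ 0.3 -0.2  0.1] w 0.007
shift cm [12.78 -0.06  3.88] | 13.4 turn 0.1
0.7
t 8.62 pos [ 0.6499 -0.1135  0.2769] yawY 96.7 tilt [ 0.014  0.001 -1.   ] F [ 0.3 -0.2  0.1] w 0.007
shift cm [15.02 -0.05  5.83] | 16.1 turn 0.1
```

View pics/s10.png

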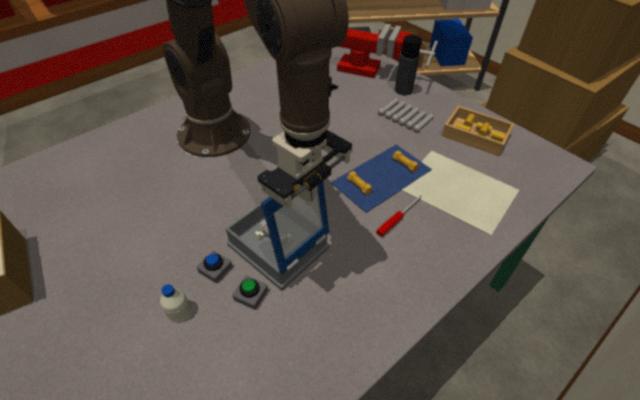

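The fingers are behind the lid's outer face near its top edge. Pushing along the pad's arc.

Call:
arm_command(deltas=[{"xyz": [2,0,0],"turn": 0,"jaw": 255},{"xyz": [3.3,0,0.1],"turn": 0,"jaw": 255},{"xyz": [4.7,0,0.3],"turn": 0,"jaw": 255},{"xyz": [6.1,0,0.7],"turn": 0,"jaw": 255},{"xyz": [7.5,0,1.1],"turn": 0,"jaw": 255}])

```text
clock: 9.03
position: [0.5767, -0.1222, 0.2666]
ee_rot: [-0.182, 3.118, 0.0]
force: [2.0, 1.2, -0.2]
width: 0.004
```

```bash
python3 -c "
from h import *
for th in (1.0,.85,.7): print(th);go(*padpath(th),96.6)"
```

```text
1.0
t 9.03 pos [ 0.5767 -0.1222  0.2666] yawY 96.7 tilt [ 0.018  0.001 -1.   ] F [ 2.   1.2 -0.2] w 0.004
shift cm [ 2.88 -0.05  1.35] | 3.2 turn 0.1
0.85
t 9.03 pos [ 0.5767 -0.1222  0.2666] yawY 96.7 tilt [ 0.018  0.001 -1.   ] F [ 2.   1.2 -0.2] w 0.004
shift cm [ 5.4  -0.04  2.93] | 6.1 turn 0.1
0.7
t 9.03 pos [ 0.5767 -0.1222  0.2666] yawY 96.7 tilt [ 0.018  0.001 -1.   ] F [ 2.   1.2 -0.2] w 0.004
shift cm [ 7.65 -0.03  4.88] | 9.1 turn 0.1
```

Call:
arm_command(deltas=[{"xyz": [1.5,0,0.6],"turn": 0,"jaw": 255},{"xyz": [2.9,0,1.35],"turn": 0,"jaw": 255},{"xyz": [4.2,0,2.1],"turn": 0,"jaw": 255},{"xyz": [5.4,0,2.9],"turn": 0,"jaw": 255},{"xyz": [6.5,0,3.9],"turn": 0,"jaw": 255}])

```text
clock: 9.45
position: [0.5138, -0.13, 0.2281]
ee_rot: [-0.182, 3.114, -0.001]
force: [-0.0, -1.1, 1.4]
width: 0.003
```

```bash
python3 -c "
from h import *
grab('scene','s11')
for th in (.7,.55,.4,.25,.15): print(th);go(*padpath(th),96.6)"
```

```text
0.7
t 9.5 pos [ 0.5107 -0.1303  0.2259] yawY 96.6 tilt [ 0.017  0.001 -1.   ] F [-3.8  0.9 -2.7] w 0.001
shift cm [ 0.93 -0.01  0.92] | 1.3 turn 0.0
0.55
t 9.5 pos [ 0.5107 -0.1303  0.2259] yawY 96.6 tilt [ 0.017  0.001 -1.   ] F [-3.8  0.9 -2.7] w 0.001
shift cm [ 2.86 -0.    3.18] | 4.3 turn 0.0
0.4
t 9.5 pos [ 0.5107 -0.1303  0.2259] yawY 96.6 tilt [ 0.017  0.001 -1.   ] F [-3.8  0.9 -2.7] w 0.001
shift cm [ 4.44 -0.    5.7 ] | 7.2 turn 0.0
0.25
t 9.5 pos [ 0.5107 -0.1303  0.2259] yawY 96.6 tilt [ 0.017  0.001 -1.   ] F [-3.8  0.9 -2.7] w 0.001
shift cm [5.62 0.   8.43] | 10.1 turn 0.0
0.15
t 9.5 pos [ 0.5107 -0.1303  0.2259] yawY 96.6 tilt [ 0.017  0.001 -1.   ] F [-3.8  0.9 -2.7] w 0.001
shift cm [ 6.17  0.   10.34] | 12.0 turn 0.0
```

View pics/s11.png

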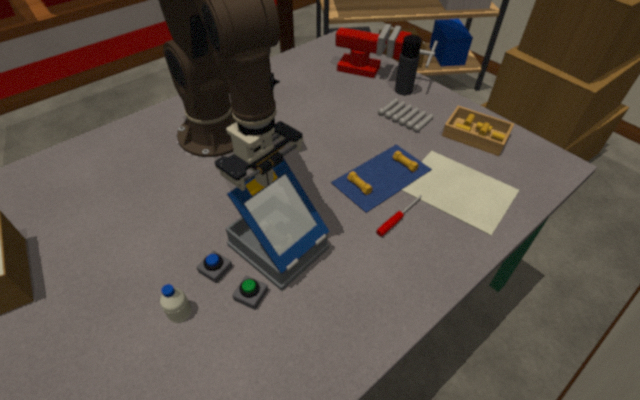

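The lid is following the fingers, about halfway down with the tips at the pad (255,185). Continuing.

Call:
arm_command(deltas=[{"xyz": [1.1,0,1.0],"turn": 0,"jaw": 255},{"xyz": [2.1,0,2.2],"turn": 0,"jaw": 255},{"xyz": [2.9,0,3.2],"turn": 0,"jaw": 255},{"xyz": [3.7,0,4.5],"turn": 0,"jaw": 255},{"xyz": [4.4,0,5.7],"turn": 0,"jaw": 255}])

```text
clock: 9.92
position: [0.4693, -0.1355, 0.169]
ee_rot: [-0.181, 3.116, -0.0]
force: [0.5, -0.8, 0.4]
width: 0.002
```

```bash
python3 -c "
from h import *
for th in (.4,.3,.2,.1,.05): print(th);go(*padpath(th),96.6)"
```

```text
0.4
t 9.92 pos [ 0.4693 -0.1355  0.169 ] yawY 96.6 tilt [ 0.02   0.001 -1.   ] F [ 0.5 -0.8  0.4] w 0.002
shift cm [0.16 0.04 0.09] | 0.2 turn 0.0
0.3
t 9.92 pos [ 0.4693 -0.1355  0.169 ] yawY 96.6 tilt [ 0.02   0.001 -1.   ] F [ 0.5 -0.8  0.4] w 0.002
shift cm [1.   0.04 1.89] | 2.1 turn 0.0
0.2
t 9.92 pos [ 0.4693 -0.1355  0.169 ] yawY 96.6 tilt [ 0.02   0.001 -1.   ] F [ 0.5 -0.8  0.4] w 0.002
shift cm [1.65 0.04 3.76] | 4.1 turn 0.0
0.1
t 9.92 pos [ 0.4693 -0.1355  0.169 ] yawY 96.6 tilt [ 0.02   0.001 -1.   ] F [ 0.5 -0.8  0.4] w 0.002
shift cm [2.12 0.05 5.69] | 6.1 turn 0.0
0.05
t 9.92 pos [ 0.4693 -0.1355  0.169 ] yawY 96.6 tilt [ 0.02   0.001 -1.   ] F [ 0.5 -0.8  0.4] w 0.002
shift cm [2.28 0.05 6.67] | 7.0 turn 0.0
```

Call:
arm_command(deltas=[{"xyz": [0.5,0,1.0],"turn": 0,"jaw": 255},{"xyz": [1.0,0,2.0],"turn": 0,"jaw": 255},{"xyz": [1.4,0,3.0],"turn": 0,"jaw": 255},{"xyz": [1.7,0,4.0],"turn": 0,"jaw": 255},{"xyz": [2.0,0,5.0],"turn": 0,"jaw": 255}])

```text
clock: 10.33
position: [0.4522, -0.1379, 0.1194]
ee_rot: [-0.18, 3.114, -0.001]
force: [0.6, 0.3, 0.8]
width: 0.003
```

```bash
python3 -c "
from h import *
grab('scene','s12')
go(*padpath(0,off=.009),96.6)"
```

```text
t 10.38 pos [ 0.4506 -0.1378  0.1177] yawY 96.6 tilt [ 0.02   0.001 -1.   ] F [-0.9  0.3 -0.9] w 0.005
shift cm [0.41 0.05 2.96] | 3.0 turn 0.0
```

View pics/s12.png

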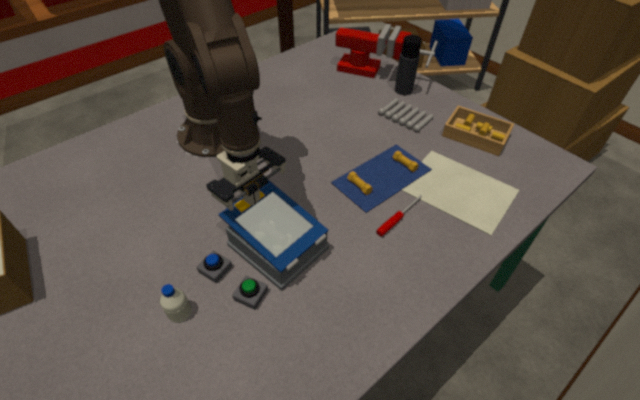

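The lid is nearly down with the tips on the pad (245,200). Pressing through the catch.

Call:
arm_command(deltas=[{"xyz": [0.2,0,0.8],"turn": 0,"jaw": 255},{"xyz": [0.3,0,1.5],"turn": 0,"jaw": 255},{"xyz": [0.3,0,2.1],"turn": 0,"jaw": 255},{"xyz": [0.3,0,2.6],"turn": 0,"jaw": 255},{"xyz": [0.3,0,2.8],"turn": 0,"jaw": 255}])

```text
clock: 10.8
position: [0.4483, -0.1384, 0.0898]
ee_rot: [-0.18, 3.117, -0.0]
force: [-7.6, -0.4, 29.1]
width: 0.009
```

```bash
python3 -c "
from h import *
go(*padpath(0,off=.009),96.6)"
```

```text
t 10.8 pos [ 0.4483 -0.1384  0.0898] yawY 96.6 tilt [ 0.02   0.001 -1.   ] F [-7.6 -0.4 29.1] w 0.009
shift cm [0.11 0.09 0.17] | 0.2 turn 0.0
```

Call:
arm_command(deltas=[{"xyz": [0,0,0.1],"turn": 0,"jaw": 255},{"xyz": [0,0,0.1],"turn": 0,"jaw": 255},{"xyz": [0,0,0],"turn": 0,"jaw": 255}])

```text
clock: 11.05
position: [0.4484, -0.1385, 0.0904]
ee_rot: [-0.18, 3.117, -0.0]
force: [-0.5, -0.5, -1.2]
width: 0.003
```

Call:
arm_command(deltas=[{"xyz": [0,0,-1],"turn": 0,"jaw": 255},{"xyz": [0,0,-4],"turn": 0,"jaw": 255},{"xyz": [0,0,-7],"turn": 0,"jaw": 255},{"xyz": [0,0,-9],"turn": 0,"jaw": 255}])

```text
clock: 11.38
position: [0.4476, -0.1388, 0.1828]
ee_rot: [-0.179, 3.114, -0.001]
force: [0.7, -0.6, -0.4]
width: 0.0
```

Run:
```python
from h import *
o=observe();print(o['position'],o['force'])
d=grab('scene','s13');P=lf(pts(d));hsv=cv2.cvtColor(d['frame'],cv2.COLOR_RGB2HSV).astype(int)
m=(hsv[...,0]>100)&(hsv[...,0]<125)&(hsv[...,1]>130)&(P[...,0]>.0)&(P[...,0]<.235)&(abs(P[...,1])<.09)&(P[...,2]<.1)
q=P[m];q=q[(q[:,2]>-.01)];a=np.polyfit(q[:,0],q[:,2],1);print(len(q),'slope',a,q[:,2].min(),q[:,2].max())
print('near hinge z',np.median(q[q[:,0]<.05][:,2]),'front z',np.median(q[q[:,0]>.17][:,2]))
go(.4836,-.293,.16,96.6)
```

```text
[ 0.44761515 -0.13882947  0.1827602 ] [ 0.6967566  -0.55679198 -0.38282413]
1554 slope [0.00055107 0.00816693] -0.008635864854190253 0.013193874890112103
near hinge z 0.008321153917614635 front z 0.00830748096117069
t 11.43 pos [ 0.4493 -0.1393  0.1857] yawY 96.6 tilt [ 0.027 -0.    -1.   ] F [ 1.7 -0.4  2.8] w 0.008
shift cm [ -1.57 -15.66   2.66] | 16.0 turn -0.0
```

View pics/s13.png

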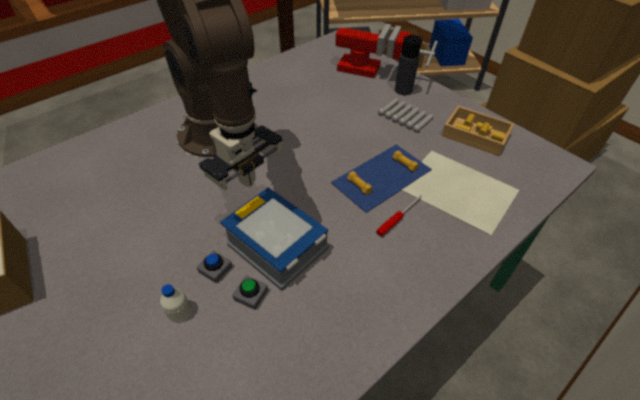

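The lid is flat (slope 0.0006 rad, outer face 8 mm above the hinge), so it is shut. I'll turn the gripper about 80° so its wide body stays clear of the bottle, then go to the blue key.

Call:
arm_command(deltas=[{"xyz": [-0.3,-3,0.5],"turn": 7,"jaw": 255},{"xyz": [-0.6,-6,1],"turn": 14,"jaw": 255},{"xyz": [-0.9,-9,1.5],"turn": 21,"jaw": 255},{"xyz": [-1.2,-12,2],"turn": 28,"jaw": 255},{"xyz": [-1.5,-15,2.5],"turn": 35,"jaw": 255}])

```text
clock: 11.85
position: [0.4828, -0.2881, 0.1614]
ee_rot: [0.773, 3.017, 0.01]
force: [0.5, 1.1, 0.5]
width: 0.006
```

Call:
arm_command(deltas=[{"xyz": [0,0,0],"turn": 7,"jaw": 255},{"xyz": [0,0,0],"turn": 14,"jaw": 255},{"xyz": [0,0,0],"turn": 21,"jaw": 255},{"xyz": [0,0,0],"turn": 28,"jaw": 255},{"xyz": [0,0,0],"turn": 35,"jaw": 255}])

```text
clock: 12.27
position: [0.4832, -0.2883, 0.1612]
ee_rot: [1.654, 2.643, 0.022]
force: [-0.4, -0.4, -0.6]
width: 0.006
```

```bash
python3 -c "
from h import *
grab('wrist','w14');print(observe()['joints'].round(2))
go(.4836,-.293,.07,26)"
```

```text
[ 0.08  0.41  0.51  1.86 -0.27  0.91  1.15]
t 12.32 pos [ 0.4833 -0.2881  0.1611] yawY 25.4 tilt [ 0.028 -0.001 -1.   ] F [ 1.  0. -0.] w 0.004
shift cm [-0.34 -0.41  9.11] | 9.1 turn -0.6
```

View pics/w14.png

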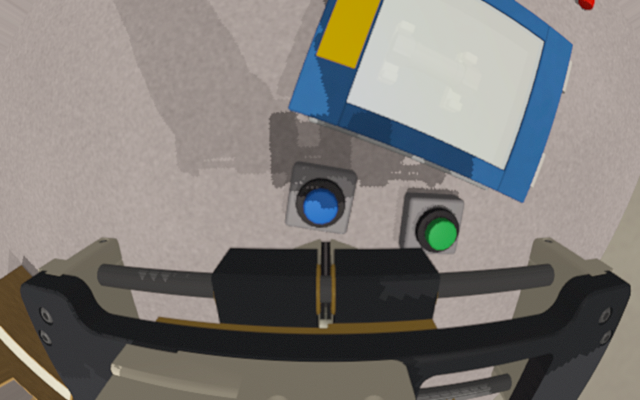

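```bash
python3 -c "
from h import *
d=load('w14');P=wpts(d);h=cv2.cvtColor(d['frame'],cv2.COLOR_RGB2HSV).astype(int)
for n,a,b,x0,x1 in(('blue',100,125,290,350),('green',45,85,410,465)):
    m=(h[...,0]>a)&(h[...,0]<b)&(h[...,1]>120)&(P[...,2]>.045)&(P[...,2]<.06);m[:180]=0;m[:,:x0]=0;m[:,x1:]=0
    q=P[m];print(n,len(q),q.mean(0).round(4),((q.min(0)+q.max(0))/2).round(4))
"
```

```text
blue 913 [ 0.4831 -0.2925  0.0505] [ 0.4838 -0.2934  0.049 ]
green 699 [ 0.6029 -0.267   0.0504] [ 0.6044 -0.2675  0.0488]
```

Call:
arm_command(deltas=[{"xyz": [-0.3,-0.4,3],"turn": 0,"jaw": 255},{"xyz": [-0.3,-0.4,6],"turn": 0,"jaw": 255},{"xyz": [-0.3,-0.4,9],"turn": 0,"jaw": 255},{"xyz": [-0.3,-0.4,9.7],"turn": 0,"jaw": 255},{"xyz": [-0.3,-0.4,9.7],"turn": 0,"jaw": 255}])

```text
clock: 12.73
position: [0.4825, -0.2918, 0.0622]
ee_rot: [1.665, 2.641, 0.021]
force: [-0.4, 0.4, 0.8]
width: 0.005
```

```bash
python3 -c "
from h import *
go(.4836,-.293,.044,25.4)"
```

```text
t 12.73 pos [ 0.4825 -0.2918  0.0622] yawY 25.6 tilt [ 0.024  0.001 -1.   ] F [-0.4  0.4  0.8] w 0.005
shift cm [-0.14  0.01  1.82] | 1.8 turn 0.2
```

Both views agree on the keys within 1–2 mm. Pressing blue.

Call:
arm_command(deltas=[{"xyz": [-0.1,0,0.9],"turn": 0,"jaw": 255},{"xyz": [-0.1,0,1.5],"turn": 0,"jaw": 255},{"xyz": [-0.1,0,1.9],"turn": 0,"jaw": 255},{"xyz": [-0.1,0,1.9],"turn": 0,"jaw": 255},{"xyz": [-0.1,0,1.9],"turn": 0,"jaw": 255}])

```text
clock: 13.15
position: [0.4844, -0.2936, 0.0445]
ee_rot: [1.663, 2.639, 0.022]
force: [0.5, -0.8, 4.3]
width: 0.001
```

Call:
arm_command(deltas=[{"xyz": [0,0,0.1],"turn": 0,"jaw": 255},{"xyz": [0,0,0.2],"turn": 0,"jaw": 255},{"xyz": [0,0,0.2],"turn": 0,"jaw": 255}])

```text
clock: 13.4
position: [0.4847, -0.2938, 0.0441]
ee_rot: [1.663, 2.638, 0.023]
force: [-5.2, 2.9, 17.4]
width: 0.004
```

Call:
arm_command(deltas=[{"xyz": [0,0,-2],"turn": 0,"jaw": 255},{"xyz": [0,0,-5],"turn": 0,"jaw": 255},{"xyz": [0,0,-8],"turn": 0,"jaw": 255},{"xyz": [0,0,-8],"turn": 0,"jaw": 255}])

```text
clock: 13.73
position: [0.4851, -0.2959, 0.1297]
ee_rot: [1.658, 2.63, 0.025]
force: [0.4, -0.9, 0.7]
width: 0.005
```

```bash
python3 -c "
from h import *
d=grab('wrist','w15');P=wpts(d);h=cv2.cvtColor(d['frame'],cv2.COLOR_RGB2HSV).astype(int)
for n,a,b in(('blue',100,125),('green',45,85)):
    m=(h[...,0]>a)&(h[...,0]<b)&(h[...,1]>120)&(P[...,2]>.036)&(P[...,2]<.06)&(P[...,1]<-.24)
    q=P[m];print(n,len(q),q.mean(0).round(4),((q.min(0)+q.max(0))/2).round(4),'ztop',np.percentile(q[:,2],80))
go(.6042,-.267,.11,25.6)
"
```

```text
blue 1282 [ 0.4827 -0.2922  0.0495] [ 0.4842 -0.295   0.0453] ztop 0.05116214820057195
green 945 [ 0.6021 -0.2668  0.0493] [ 0.6066 -0.2689  0.0458] ztop 0.05116956504946117
t 13.78 pos [ 0.4845 -0.295   0.1274] yawY 25.6 tilt [ 0.034 -0.002 -0.999] F [ 0.2  0.4 -0.1] w 0.005
shift cm [-2.61 11.95  2.14] | 12.4 turn -0.0
```

View pics/w15.png

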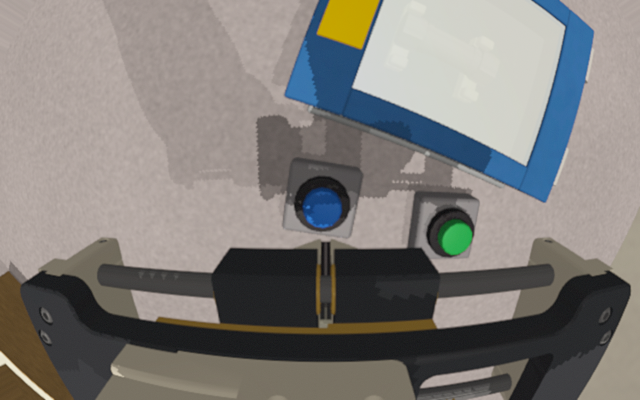

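Blue went fully down (17 N at the stop) and is up again, with its top at 51 mm. Now green.

Call:
arm_command(deltas=[{"xyz": [-0.7,3,0],"turn": 0,"jaw": 255},{"xyz": [-1.4,6,0],"turn": 0,"jaw": 255},{"xyz": [-2.1,9,0],"turn": 0,"jaw": 255},{"xyz": [-2.6,12,0.5],"turn": 0,"jaw": 255},{"xyz": [-2.6,12,2],"turn": 0,"jaw": 255}])

```text
clock: 14.2
position: [0.612, -0.263, 0.1121]
ee_rot: [1.647, 2.634, 0.031]
force: [0.1, 0.9, -0.3]
width: 0.005
```

```bash
python3 -c "
from h import *
go(.6042,-.267,.062,25.6)"
```

```text
t 14.2 pos [ 0.612  -0.263   0.1121] yawY 26.0 tilt [ 0.04  -0.002 -0.999] F [ 0.1  0.9 -0.3] w 0.005
shift cm [ 0.07 -1.05  4.97] | 5.1 turn 0.4
```

Call:
arm_command(deltas=[{"xyz": [0,-0.6,1.5],"turn": 0,"jaw": 255},{"xyz": [0,-0.9,3],"turn": 0,"jaw": 255},{"xyz": [0,-0.9,4.7],"turn": 0,"jaw": 255},{"xyz": [0,-0.9,4.7],"turn": 0,"jaw": 255}])

```text
clock: 14.53
position: [0.6036, -0.2655, 0.0607]
ee_rot: [1.65, 2.639, 0.03]
force: [-0.7, 0.7, 0.6]
width: 0.005
```

```bash
python3 -c "
from h import *
go(.6042,-.267,.044,26)"
```

```text
t 14.53 pos [ 0.6036 -0.2655  0.0607] yawY 26.0 tilt [ 0.035  0.001 -0.999] F [-0.7  0.7  0.6] w 0.005
shift cm [-0.14 -0.07  1.67] | 1.7 turn -0.0
```

Call:
arm_command(deltas=[{"xyz": [-0.1,0,0.8],"turn": 0,"jaw": 255},{"xyz": [-0.1,0,1.4],"turn": 0,"jaw": 255},{"xyz": [-0.1,0,1.8],"turn": 0,"jaw": 255},{"xyz": [-0.1,0,1.8],"turn": 0,"jaw": 255},{"xyz": [-0.1,0,1.8],"turn": 0,"jaw": 255}])

```text
clock: 14.95
position: [0.6047, -0.2666, 0.0443]
ee_rot: [1.65, 2.638, 0.031]
force: [-5.3, 2.0, 12.9]
width: 0.008
```

Call:
arm_command(deltas=[{"xyz": [0,0,0.1],"turn": 0,"jaw": 255},{"xyz": [0,0,0.2],"turn": 0,"jaw": 255},{"xyz": [0,0,0.2],"turn": 0,"jaw": 255}])

```text
clock: 15.2
position: [0.6047, -0.2666, 0.0442]
ee_rot: [1.65, 2.638, 0.033]
force: [-6.4, 2.8, 16.5]
width: 0.005
```

Call:
arm_command(deltas=[{"xyz": [0,0,-2],"turn": 0,"jaw": 255},{"xyz": [0,0,-5],"turn": 0,"jaw": 255},{"xyz": [0,0,-9],"turn": 0,"jaw": 255},{"xyz": [0,0,-12],"turn": 0,"jaw": 255},{"xyz": [0,0,-12],"turn": 0,"jaw": 255}])

```text
clock: 15.62
position: [0.6033, -0.269, 0.1714]
ee_rot: [1.645, 2.629, 0.036]
force: [0.9, -1.0, -0.3]
width: 0.004
```

Run:
```python
from h import *
d=grab('wrist','w16');P=wpts(d);h=cv2.cvtColor(d['frame'],cv2.COLOR_RGB2HSV).astype(int)
for n,a,b in(('blue',100,125),('green',45,85)):
    m=(h[...,0]>a)&(h[...,0]<b)&(h[...,1]>120)&(P[...,2]>.036)&(P[...,2]<.06)&(P[...,1]<-.24)
    q=P[m];print(n,len(q),'ztop',np.percentile(q[:,2],80) if len(q) else 0)
d=grab('scene','s16');P=lf(pts(d));hsv=cv2.cvtColor(d['frame'],cv2.COLOR_RGB2HSV).astype(int)
m=(hsv[...,0]>100)&(hsv[...,0]<125)&(hsv[...,1]>130)&(P[...,0]>.0)&(P[...,0]<.235)&(abs(P[...,1])<.09)&(P[...,2]<.1)&(P[...,2]>-.01)
q=P[m];print('lid slope',np.polyfit(q[:,0],q[:,2],1)); print(observe()['force'])
grab('top','t16')
```

```text
blue 897 ztop 0.05132062034990341
green 930 ztop 0.05127806580976792
lid slope [-0.00077063  0.00832059]
[ 0.39790004  0.14506456 -0.6990895 ]
```

View pics/w16.png

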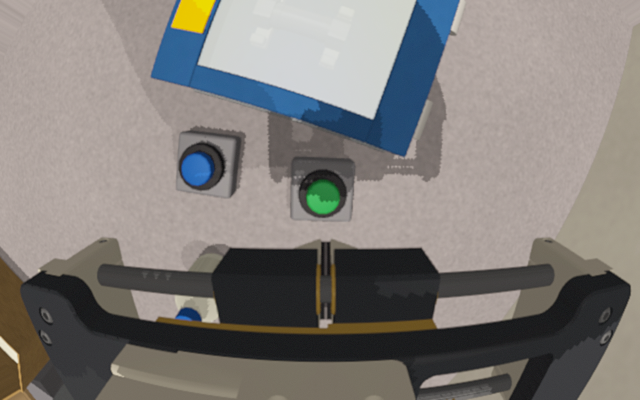

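View pics/s16.png

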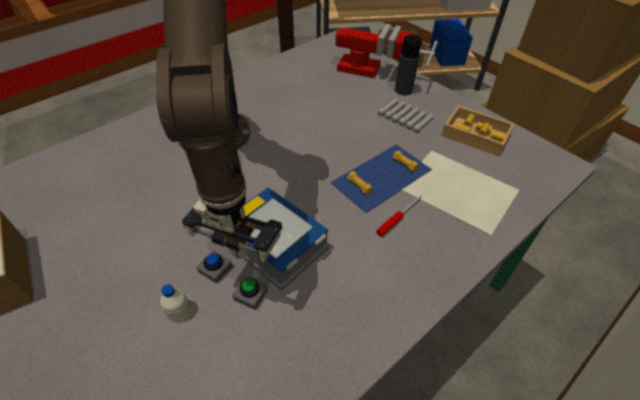

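Both keys are up again at 51 mm and the lid is flat. The valve body shows in the cradle through the lid window, the bystanders are in place and the robot is clear. Handing in.

```bash
python3 -c "
from h import *
print(observe()['dq'].round(3)); print(sign_off())"
```

```text
[ 0.003  0.025 -0.011  0.021  0.001 -0.003 -0.001]
the job is handed in; nothing more can be done
None
```

The job is done and handed in at about 16 s of the 61 s allowed; `sign_off` reports no verdict, so the result below rests on my own checks.

**What I did**
- **Valve body:** I gripped the chrome body by the waist and lowered it into the cradle while still held. It touched down at about 21 N, and then I let go.
- **Lid:** I pushed it over along the pad's arc and pressed it through its catch, at about 29 N.
- **Keys:** I pressed blue to its stop, let it come up, then pressed green to its stop.

**Last checks**
- **Lid:** its slope was within 0.001 rad of shut.
- **Keys:** both tops were back at 51 mm.
- **Valve body:** right after release it lay between the cradle cheeks, with its collar top at 61 mm as expected. After that I only saw it through the lid window and did not measure it again.
- **Bystanders:** the brass bodies, bottle and screwdriver looked unmoved in the last pictures, but I did not measure them.
- **Robot:** it was clear of everything, with force readings near zero.

Two small disagreements showed up. The top and wrist views differed by about 4 mm across the chrome body's first position, so I aimed between them. The tool also drifted to about 2° of tilt over the moves. Neither caused trouble.

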